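# Pack out a lino block in the printing bed and hold it locked

## Robot

A 6-joint arm with a two-finger parallel gripper is mounted at the origin on the work surface. World frame = base frame: x ahead of the robot, y to its left, z up, the work surface at z = 0. Lengths are in m, angles in rad, forces in N, time in s.
With the tool pointing down it reaches from about 0.425 to 0.95 m from the base axis. Payload 3.5 kg.
Tool frame: the origin (TCP) lies midway between the tips of the shut fingers; the grasp point (between the pads) lies ctrl.grasp_offset behind it (ctrl.grasp_offset is the distance from the TCP to the grasp point, in m); x points along the fingers, y is the direction in which the jaws open and shut, and the axes are right-handed (so a half turn about x gives the same grasp; the last joint's range is limited). The gripper opens to 85 mm and grips with 20 to 120 N. Pads are 22 mm wide; open, the fingers measure 114 mm over their backs; the gripper's body (76 mm by 85 mm) begins 54 mm behind the grasp point. The pads swing forward as they close: fully open they stand 13 mm farther back than shut.
Start: joints at [1.019, 0.286, 1.577, -0, 1.279, -0.15], TCP at [0.264, 0.621, 0.231] pointing down, gripper open.
Joint ranges: [-2.77, 2.77], [-0.9, 2.22], [0.21, 2.48], [-1.53, 4.67], [0.24, 2.81], [-2.84, 2.84]. Speed limits (rad/s): [2.79, 2.79, 3.14, 3.14, 3.14, 3.14].

## Interface

Orientations are given as a unit quaternion [x, y, z, w].
In Python, from plant import readout, read_camera, sign_off, ctrl gives the robot as it stands.
- The arm moves only by the tool drive_tool, never from a script. Its argument "steps" is a list of rows, each a list of 5 numbers: the shift along the tool's x, y, z in cm, then the turn about the tool's x in degrees, then the opening, from 0 (shut) to 1 (fully open). A call has 1 to 10 rows; each row shifts and turns the commanded pose from where the row before left it, along the tool's axes as they then stand; what a row does not reach is not made up. A row lasts 1/10 s, in which the tool goes at most 50 mm and 8.59 degrees, less where a joint would pass 70% of its speed; a pose out of reach is approached as far as the arm can. A call is refused whole if a number of a shift passes 5 or a number of a turn 8.59, either way. A call with a gripper value outside its range is refused whole. The fingers move at their own pace and stop on an object; "force" is the grip in N (left out, the last holds). Time passes only in rows, so rows that do not move let the fingers close. It gives the time, the measured TCP pose, the force and the opening at its end, in the units of the state.
- readout.get_state(): the state, without advancing time (a new reading comes with each control period).
- read_camera(name): name is "side" or "top" or "wrist"; returns a dict with "frame" (420x560x3 uint8, red, green, blue), "vertical_fov" (degrees; the focal length in pixels is half the picture's height over the tangent of half this angle, whatever the lens; pixels are square), "cx", "cy" (the principal point, pixels), "k1" (the pictures are not rectified: a ray, as slopes to the right and down, at radius r is drawn at 1 + k1 r^2 times it, then the intrinsics apply), "eye" and "orientation" of the camera in the world. Camera axes: x right, y up, looking along -z (the intrinsics and any distortion apply to the point x, -y, -z); pixel columns grow to the right and rows downward; lengths in m; the calibration is good to about 2 mm. A picture is of the moment at which its call begins. There is no depth.
- sign_off(): hands the job in, once; it reports no verdict.
The state is a dict: "time": time; "qpos": joint angles; "dq": joint speeds; "joint_efforts": joint torques, N m; "eef_pos": TCP position; "tcp_rot": TCP orientation; "contact_force": force on the tool from outside, world axes, zero at the start; "wrist_torque": the same for the moment, N m; "opening": opening from 0.0 (shut) to 1.0 (fully open).
Only numpy, scipy, OpenCV 4.12 (cv2) and the standard library are available. Lean on these libraries where they do the work, as an engineer would, in place of code of your own. Each camera call takes 0.05 s, during which the arm holds its last target. There are 200 camera calls.

## Task

Lock the lino block in the printing bed: stand yellow spacers from the rack side by side in the gap between the block and the green jaw, adding them until the jaw, pushed in by its back, presses on the packed row before it runs out of travel and squeezes the block firmly against the dark fence. Spacers that are not needed stay in the rack, and everything else on the table is left where it is. The jaw springs back when let go, so finish while still pushing it with a steady, firm push of about 10 N, the robot touching only the jaw, not the block or the spacers.

Things in the scene. Friction and masses are not known exactly. Their poses are not given: they have to be found in the camera images.
- bed: grey flat printing bed fixed on the table, 110 (x) x 240 (y) x 12 mm thick; origin at the centre of its underside, on the table, so its upper face is 12 mm above the origin. Its y axis runs along its length, from the jaw (at -y) to the fence (at +y). Nothing else rises from its face, so fingers can reach down beside the ends of block, jaw and spacers.
- jaw (a joint): green sliding jaw, an upright plate 40 (bed x) x 18 (bed y) x 50 mm tall standing on the bed. Joint value 0 is fully open, where a light spring (about 1 N open to 1.6 N at full travel) returns it when let go; it grows as the jaw slides along bed +y towards the fence, up to a hard stop at 0.024 m. Open, its inner face (towards the fence) lies at bed y = -45 mm and its back face at bed y = -63 mm.
- jaw_back (a point): middle of the jaw's back face (the face to push, looking along bed -y), 30 mm above the bed's face and 20 mm below the jaw's top; moves with the jaw. Behind it 57 mm of bare bed is free for the fingers.
- fence: dark wooden fence across the bed, fixed, 90 (x) x 20 (y) x 30 mm tall; origin at the centre of its underside on the bed's face; axes as the bed's. Its place along the bed differs from job to job, so the gap to fill differs: two or three spacers are needed.
- block_center (a point): centre of the loose lino block: wood with a terracotta-red top and a pale leaf, 40 (bed x) x 70 (bed y) x 23 mm tall, about 80 g, lying flat on the bed just in front of the fence (within 2 mm); axes nearly the bed's. Gap to fill at the start = from its face 35 mm on the bed -y side to the jaw's inner face.
- rack: dark wooden rack fixed on the table, 40 (x) x 140 (y) x 14 mm tall, origin at the centre of its underside; four grooves across it (along x), 17 mm wide, floor 4 mm above the table, at y = -51, -17, 17, 51 mm.
- spacer0_center (a point): centre of a yellow spacer, a rigid block 60 (x) x 14 (y) x 40 mm tall (z), about 30 g, standing on its long edge in the rack's groove at rack y = -51 mm, its ends overhanging the rack by 10 mm; take it by its two ends (60 mm grasp). In the bed it stands the same way up with its length along bed x, its broad sides facing block and jaw. All four are alike.
- spacer1_center (a point): centre of another yellow spacer, a rigid block 60 (x) x 14 (y) x 40 mm tall (z), about 30 g, standing on its long edge in the rack's groove at rack y = -17 mm, its ends overhanging the rack by 10 mm; take it by its two ends (60 mm grasp). In the bed it stands the same way up with its length along bed x, its broad sides facing block and jaw. All four are alike.
- spacer2_center (a point): centre of another yellow spacer, a rigid block 60 (x) x 14 (y) x 40 mm tall (z), about 30 g, standing on its long edge in the rack's groove at rack y = 17 mm, its ends overhanging the rack by 10 mm; take it by its two ends (60 mm grasp). In the bed it stands the same way up with its length along bed x, its broad sides facing block and jaw. All four are alike.
- spacer3_center (a point): centre of another yellow spacer, a rigid block 60 (x) x 14 (y) x 40 mm tall (z), about 30 g, standing on its long edge in the rack's groove at rack y = 51 mm, its ends overhanging the rack by 10 mm; take it by its two ends (60 mm grasp). In the bed it stands the same way up with its length along bed x, its broad sides facing block and jaw. All four are alike.
- paint_pink_mid (a point): middle (75 mm up) of a red paint bottle, 52 mm across, 150 mm tall; leave alone
- paint_green_mid (a point): middle (75 mm up) of a green paint bottle, 52 mm across, 150 mm tall; leave alone
- paint_blue_mid (a point): middle (75 mm up) of a blue paint bottle, 52 mm across, 150 mm tall; leave alone
- bowl_mid (a point): middle (18 mm up) of a black paint bowl, 90 mm across, 35 mm tall; leave alone
- roller_mid (a point): an ink roller lying on the table, 170 mm long, 32 mm tall; point at the front of its wooden handle, 13 mm up; leave alone
- ink_tin_mid (a point): middle (25 mm up) of an ink tin with orange lid, 70 mm across, 50 mm tall; leave alone
- old_block_mid (a point): centre of a spare bare wooden block, 70 x 90 x 22 mm; leave alone
Things that resemble listed ones, but are neither listed nor needed, are in the scene too. What is shaped like the part that bears spacer1_center but purple or white is not meant.

How it is judged:
On the way:
1. a spacer stands in the gap on the bed, let go ((((x of spacer0_center in the frame of bed between -0.015 and 0.015 m and y of spacer0_center in the frame of bed between -0.045 and 0.06 m and z of spacer0_center in the frame of bed between 0.027 and 0.037 m and angle between spacer0_center's own z axis and vertical below 0.12 rad and angle between the x axis of spacer0_center and the x axis of bed, either way round below 0.15 rad) and contact force between the fingers and spacer0 below 0.1 N) or ((x of spacer1_center in the frame of bed between -0.015 and 0.015 m and y of spacer1_center in the frame of bed between -0.045 and 0.06 m and z of spacer1_center in the frame of bed between 0.027 and 0.037 m and angle between spacer1_center's own z axis and vertical below 0.12 rad and angle between the x axis of spacer1_center and the x axis of bed, either way round below 0.15 rad) and contact force between the fingers and spacer1 below 0.1 N) or ((x of spacer2_center in the frame of bed between -0.015 and 0.015 m and y of spacer2_center in the frame of bed between -0.045 and 0.06 m and z of spacer2_center in the frame of bed between 0.027 and 0.037 m and angle between spacer2_center's own z axis and vertical below 0.12 rad and angle between the x axis of spacer2_center and the x axis of bed, either way round below 0.15 rad) and contact force between the fingers and spacer2 below 0.1 N) or ((x of spacer3_center in the frame of bed between -0.015 and 0.015 m and y of spacer3_center in the frame of bed between -0.045 and 0.06 m and z of spacer3_center in the frame of bed between 0.027 and 0.037 m and angle between spacer3_center's own z axis and vertical below 0.12 rad and angle between the x axis of spacer3_center and the x axis of bed, either way round below 0.15 rad) and contact force between the fingers and spacer3 below 0.1 N))), for 0.2 s.
At the end, for the whole second after the job is handed in: Robot pushes the jaw; jaw on spacer, spacer on block, block on fence all over 2 N. Every spacer upright (0.12 rad), square (0.15) and within 15 mm of the bed's centre line in the row, or in the rack. Block flat, square (0.08), within 20 mm of centre. Robot off spacers and block (((x of spacer0_center in the frame of bed between -0.015 and 0.015 m and y of spacer0_center in the frame of bed between -0.045 and 0.06 m and z of spacer0_center in the frame of bed between 0.027 and 0.037 m and angle between spacer0_center's own z axis and vertical below 0.12 rad and angle between the x axis of spacer0_center and the x axis of bed, either way round below 0.15 rad) or (x of spacer0_center in the frame of rack between -0.015 and 0.015 m and y of spacer0_center in the frame of rack between -0.062 and 0.062 m and z of spacer0_center in the frame of rack between 0.018 and 0.03 m and angle between spacer0_center's own z axis and vertical below 0.12 rad)) and ((x of spacer1_center in the frame of bed between -0.015 and 0.015 m and y of spacer1_center in the frame of bed between -0.045 and 0.06 m and z of spacer1_center in the frame of bed between 0.027 and 0.037 m and angle between spacer1_center's own z axis and vertical below 0.12 rad and angle between the x axis of spacer1_center and the x axis of bed, either way round below 0.15 rad) or (x of spacer1_center in the frame of rack between -0.015 and 0.015 m and y of spacer1_center in the frame of rack between -0.062 and 0.062 m and z of spacer1_center in the frame of rack between 0.018 and 0.03 m and angle between spacer1_center's own z axis and vertical below 0.12 rad)) and ((x of spacer2_center in the frame of bed between -0.015 and 0.015 m and y of spacer2_center in the frame of bed between -0.045 and 0.06 m and z of spacer2_center in the frame of bed between 0.027 and 0.037 m and angle between spacer2_center's own z axis and vertical below 0.12 rad and angle between the x axis of spacer2_center and the x axis of bed, either way round below 0.15 rad) or (x of spacer2_center in the frame of rack between -0.015 and 0.015 m and y of spacer2_center in the frame of rack between -0.062 and 0.062 m and z of spacer2_center in the frame of rack between 0.018 and 0.03 m and angle between spacer2_center's own z axis and vertical below 0.12 rad)) and ((x of spacer3_center in the frame of bed between -0.015 and 0.015 m and y of spacer3_center in the frame of bed between -0.045 and 0.06 m and z of spacer3_center in the frame of bed between 0.027 and 0.037 m and angle between spacer3_center's own z axis and vertical below 0.12 rad and angle between the x axis of spacer3_center and the x axis of bed, either way round below 0.15 rad) or (x of spacer3_center in the frame of rack between -0.015 and 0.015 m and y of spacer3_center in the frame of rack between -0.062 and 0.062 m and z of spacer3_center in the frame of rack between 0.018 and 0.03 m and angle between spacer3_center's own z axis and vertical below 0.12 rad)) and (contact force between jaw and spacer0 above 2 N or contact force between jaw and spacer1 above 2 N or contact force between jaw and spacer2 above 2 N or contact force between jaw and spacer3 above 2 N) and (contact force between block and spacer0 above 2 N or contact force between block and spacer1 above 2 N or contact force between block and spacer2 above 2 N or contact force between block and spacer3 above 2 N) and contact force between fence and block above 2 N and contact force between any of the fingers, the arm and jaw above 2 N and angle between the y axis of block_center and the y axis of bed, either way round below 0.08 rad and angle between block_center's own z axis and vertical below 0.08 rad and x of block_center in the frame of bed between -0.02 and 0.02 m and y of block_center in the frame of bed between 0 and 0.08 m and z of block_center in the frame of bed between 0.0185 and 0.0285 m and contact force between each of the fingers, the arm and spacer0 below 0.3 N and contact force between each of the fingers, the arm and spacer1 below 0.3 N and contact force between each of the fingers, the arm and spacer2 below 0.3 N and contact force between each of the fingers, the arm and spacer3 below 0.3 N and contact force between each of the fingers, the arm and block below 0.3 N); the arm keeps its last pose, push and grip.
It fails at once if another thing on the table is moved by more than 30 mm (distance of any of paint_pink_mid, paint_green_mid, paint_blue_mid, bowl_mid, roller_mid, ink_tin_mid, old_block_mid from where it was at the start of the episode above 0.03 m).
It also fails if it takes over 72 s, if anything falls off the work surface, if the arm or the gripper's body presses on something with over 40 N, if the wrist force passes 120 N, or if a joint passes its speed limit or range.

## Working session

There is one attempt and no reset: what is moved stays moved. The work goes in short steps, Python scripts to look and compute and a tool call to move; the robot and the scene stay as the last step left them, time stands still between calls to the robot, and variables do not carry over. Pictures are saved under pics/ and viewed, about 8 in all and at most 12, crops included, and the job is handed in when it is done.

Besides the shell and the picture viewer there is one more tool, called in YAML: its name, and indented under it one key for each argument. drive_tool: Moves the arm, as the interface text tells. Its arguments: {"type":"object","properties":{"steps":{"type":"array","items":{"type":"array","items":{"type":"number"}}},"force":{"type":"number"}},"required":["steps"]}

```bash
mkdir -p pics; ls; python3 - <<'E'
from plant import readout, read_camera, ctrl
import cv2
print(ctrl.grasp_offset, readout.get_state())
for n in ("top","side"):
    d=read_camera(n); print(n,{k:v for k,v in d.items() if k!="frame"})
    cv2.imwrite(f"pics/{n}0.png",cv2.resize(d["frame"][:,:,::-1],(800,600),interpolation=cv2.INTER_CUBIC))
E
```

```text
pics
0.0187 {'time': 0.0, 'qpos': array([ 1.01898080e+00,  2.87204163e-01,  1.57819003e+00, -2.86794275e-05,
        1.27859847e+00, -1.50011085e-01]), 'dq': array([ 9.74817130e-05,  6.23517212e-04,  6.96123398e-04, -1.33525316e-03,
       -4.08099289e-04, -1.23130529e-03]), 'joint_efforts': array([-1.43888552e-03, -4.05975473e+01, -2.92627877e+01, -1.83767484e-04,
        5.76975028e-03,  5.02339034e-06]), 'eef_pos': array([0.26361301, 0.62067529, 0.22991446]), 'tcp_rot': array([ 0.14030249,  0.69316736, -0.14190281,  0.69260221]), 'contact_force': array([-0.58804012, -0.37964909,  0.23543144]), 'wrist_torque': array([-0.0484825 , -0.01450914, -0.0250429 ]), 'opening': 0.9985830944409071}
top {'vertical_fov': 48.4827627727031, 'cx': 287.91854144218917, 'cy': 209.99621647847445, 'k1': -0.15604520127938548, 'eye': array([ 0.44454576, -0.02218643,  1.17355704]), 'orientation': array([ 0.04347054, -0.0464176 , -0.6962061 ,  0.71501943])}
side {'vertical_fov': 56.82397871266066, 'cx': 284.7221314277932, 'cy': 215.57880441660745, 'k1': -0.0617824725554364, 'eye': array([0.57598846, 0.69563504, 0.93454169]), 'orientation': array([-0.00254897,  0.34614237,  0.93815683,  0.00638141])}
```

View pics/top0.png

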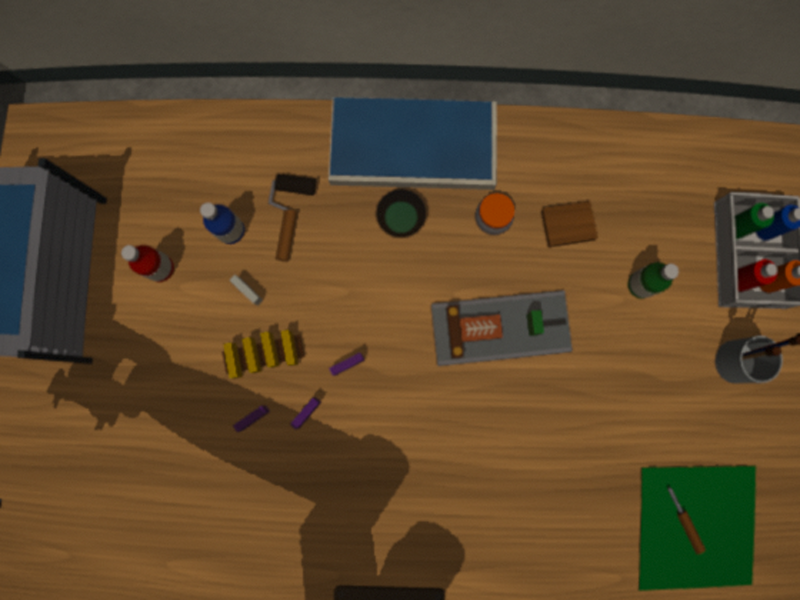

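View pics/side0.png

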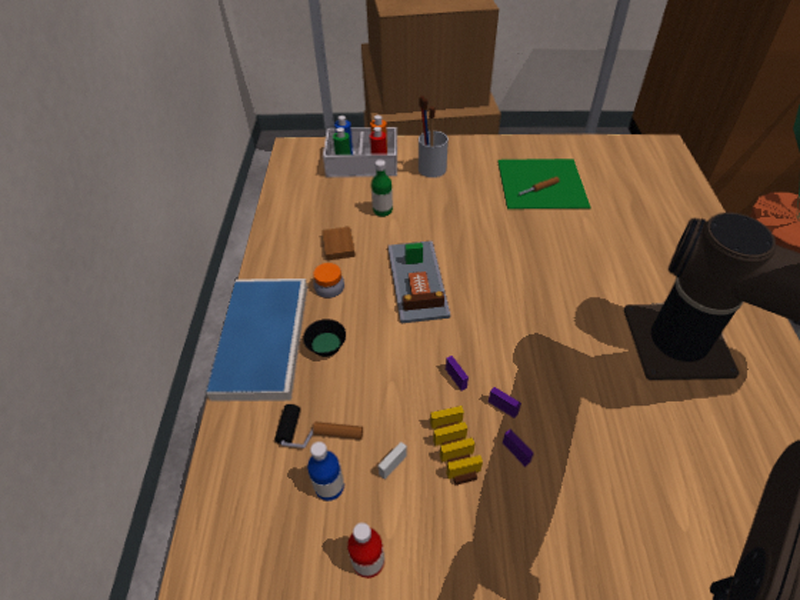

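Top view (800-wide scale): yellow spacers in the dark rack are at about (233,359), (250,352), (268,348) and (290,346). The look-alikes, three purple (347,364), (251,418), (306,412) and one white (245,289), don't fit the description. The bed is centred at (502,328), with the fence at left (456,330), block (482,328) and jaw (537,320). Next are enlarged crops.

```bash
cat > h.py <<'E'
import numpy as np, cv2
from scipy.spatial.transform import Rotation as R
from plant import readout, read_camera, sign_off, ctrl
def cam(n):
    d=read_camera(n); d["f"]=210/np.tan(np.radians(d["vertical_fov"])/2); return d
def K(d): return np.array([[d["f"],0,d["cx"]],[0,d["f"],d["cy"]],[0,0,1.]]), np.array([d["k1"],0,0,0.])
def unproj(d,px,z):
    """pixels (orig) -> world points on plane z"""
    k,D=K(d); u=cv2.undistortPoints(np.array(px,float).reshape(-1,1,2),k,D).reshape(-1,2)
    r=R.from_quat(d["orientation"]).apply(np.c_[u[:,0],-u[:,1],-np.ones(len(u))])
    z=np.broadcast_to(z,len(u)); return d["eye"]+r*((z-d["eye"][2])/r[:,2])[:,None]
def proj(d,P):
    c=R.from_quat(d["orientation"]).inv().apply(np.atleast_2d(P)-d["eye"]); c=c*[1,-1,-1]
    k,D=K(d); return cv2.projectPoints(c,np.zeros(3),np.zeros(3),k,D)[0].reshape(-1,2)
def crop(d,x0,y0,w,h,s,gain=1.0):
    im=d["frame"][y0:y0+h,x0:x0+w,::-1]; im=cv2.resize(im,None,fx=s,fy=s,interpolation=cv2.INTER_CUBIC)
    im=np.clip(im*float(gain),0,255).astype(np.uint8)
    for i in range(0,w,10): cv2.putText(im,str(x0+i),(i*s,8),0,.3,(255,255,255)); cv2.line(im,(i*s,0),(i*s,4),(255,)*3)
    for i in range(0,h,10): cv2.putText(im,str(y0+i),(0,i*s+4),0,.3,(255,255,255)); cv2.line(im,(0,i*s),(6,i*s),(255,)*3)
    return im
E
python3 - <<'E'
from h import *
import pickle
d=cam("top"); s=cam("side"); pickle.dump((d,s),open("c.pkl","wb"))
a=crop(d,298,198,110,62,7,1.5); b=crop(d,152,222,64,46,7,1.6)
print(a.shape,b.shape)
cv2.imwrite("pics/a.png",a)
c=crop(s,265,160,54,70,8,1.5); e=crop(s,295,278,46,66,8,1.5)
m=np.zeros((568,800,3),np.uint8); m[:560,:432]=c; m[:528,432:800]=e; cv2.imwrite("pics/b.png",m)
cv2.imwrite("pics/r.png",crop(d,152,222,64,46,12,1.6))
E
```

```text
(434, 770, 3) (322, 448, 3)
```

View pics/a.png

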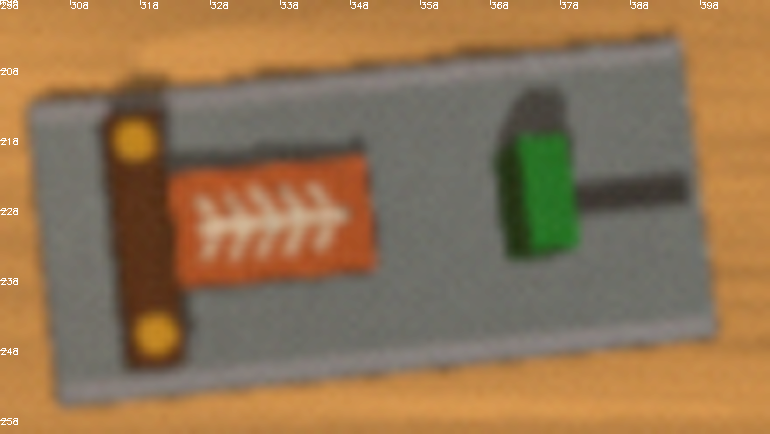

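View pics/r.png

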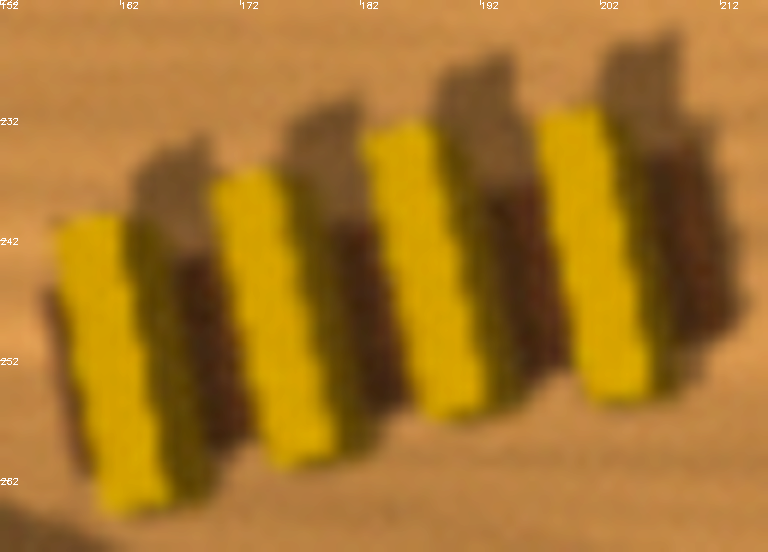

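The bed crop shows the fence, the block touching or nearly touching it, then a gap of about 50 mm and the jaw. The rack crop shows four bright yellow spacers. I'll fit the poses from the corners.

```bash
python3 - <<'E'
from h import *
import pickle
d,s=pickle.load(open("c.pkl","rb"))
def f(name,pts,x0,y0,sc,z):
    o=(np.array(pts,float)+.5)/sc-.5+[x0,y0]; P=unproj(d,o,z)[:,:2]
    TL,TR,BR,BL=P
    c=P.mean(0); v=(TR-TL+BR-BL)/2; w=(TL-BL+TR-BR)/2   # picture right = -y(world), up=+x
    print(name,"c",c.round(4),"horiz len %.1f ang %.2f  vert len %.1f ang %.2f"%(1e3*np.hypot(*v),np.degrees(np.arctan2(-v[1],-v[0]))-90 if 0 else np.degrees(np.arctan2(v[0],-v[1])),1e3*np.hypot(*w),np.degrees(np.arctan2(w[1],w[0]))))
f("bed",[(33,103),(678,40),(717,335),(60,403)],298,198,7,.012)
f("block",[(168,170),(366,155),(378,270),(180,287)],298,198,7,.035)
f("jaw",[(515,135),(568,133),(580,247),(527,252)],298,198,7,.062)
f("fence",[(103,118),(160,112),(187,362),(127,370)],298,198,7,.042)
for i,p in enumerate([[(55,228),(122,215),(170,505),(105,512)],[(212,180),(282,170),(338,455),(275,467)],[(365,135),(432,124),(487,410),(425,420)],[(538,118),(600,107),(652,395),(590,402)]]):
    f("sp%d"%i,p,152,222,12,.044)
st=readout.get_state(); print(R.from_quat(st["tcp_rot"]).as_matrix().round(4))
E
```

```text
bed c [ 0.5496 -0.1847] horiz len 236.7 ang 7.15  vert len 107.7 ang 7.00
block c [ 0.5463 -0.1457] horiz len 70.0 ang 6.07  vert len 41.0 ang 6.74
jaw c [ 0.5562 -0.2376] horiz len 18.5 ang 5.16  vert len 40.1 ang 6.23
fence c [ 0.5377 -0.1001] horiz len 20.5 ang 8.30  vert len 88.0 ang 6.89
sp0 c [0.4775 0.2823] horiz len 13.9 ang 10.43  vert len 59.5 ang 12.92
sp1 c [0.4882 0.2488] horiz len 13.9 ang 11.13  vert len 59.6 ang 14.82
sp2 c [0.4985 0.2182] horiz len 13.4 ang 10.96  vert len 59.4 ang 14.28
sp3 c [0.5029 0.184 ] horiz len 12.8 ang 9.98  vert len 59.2 ang 12.99
[[-8.000e-04  3.911e-01  9.204e-01]
 [-1.400e-03  9.204e-01 -3.911e-01]
 [-1.000e+00 -1.600e-03 -2.000e-04]]
```

```bash
python3 - <<'E'
from h import *
w=cam("wrist"); print({k:v for k,v in w.items() if k!="frame"})
cv2.imwrite("pics/w0.png",cv2.cvtColor(w["frame"],cv2.COLOR_RGB2BGR))
E
```

```text
{'vertical_fov': 71.80233432463538, 'cx': 278.7292198354133, 'cy': 204.7003106935649, 'k1': -0.038752860546923146, 'eye': array([0.19377891, 0.65047021, 0.37374631]), 'orientation': array([-0.12483883, -0.08238222,  0.54556058,  0.82461633]), 'f': np.float64(290.09118055362535)}
```

View pics/w0.png

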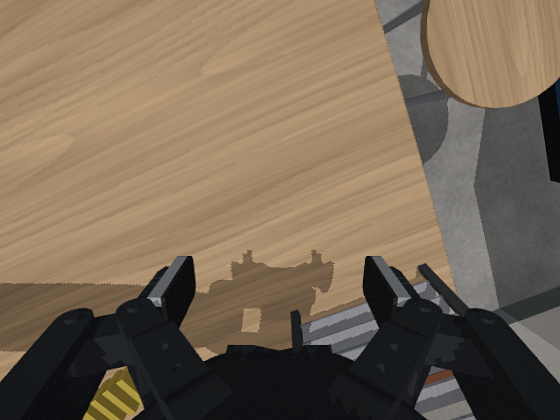

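Wrist view: only the fingers and the rack's yellow spacers at bottom left, behind the hand. I have enough to move: the rack is at (0.492, 0.233) with yaw about 14.3°, and the bed is at (0.550, -0.185) with yaw about 7°. The gap is about 49–50 mm.

drive_tool:
  steps:
    - [0,-3.1,3.9,0,1]
    - [0,-3.1,3.9,0,1]
    - [0,-3.1,3.9,0,1]
    - [0,-3.1,3.9,0,1]
    - [0,-3.1,3.9,0,1]
    - [0,-3.1,3.9,0,1]
    - [0,-3.1,3.9,0,1]
    - [0,-3.1,3.9,0,1]
    - [0,-3.1,3.9,0,1]
    - [0,-3.1,3.9,0,1]

```text
time: 1.25
eef_pos: [0.5022, 0.1815, 0.2316]
tcp_rot: [0.141, 0.693, -0.141, 0.693]
contact_force: [0.7, 0.3, -0.4]
opening: 1.003
```

drive_tool:
  steps:
    - [1,0,0,7.5,1]
    - [1,0,0,7.5,1]
    - [1,0,0,7.5,1]
    - [1,0,0,7.5,1]
    - [1,0,0,7.5,1]
    - [0,0,0,7.5,1]
    - [0,0,0,7.7,1]
    - [0,0,0,0,1]
    - [0,0,0,0,1]

```text
time: 2.15
eef_pos: [0.5017, 0.1834, 0.1814]
tcp_rot: [0.433, 0.559, -0.433, 0.559]
contact_force: [0.3, 0.2, 0.1]
opening: 0.999
```

```bash
python3 - <<'E'
from h import *
w=cam("wrist"); st=readout.get_state(); print(st["time"],st["eef_pos"],R.from_quat(st["tcp_rot"]).as_matrix().round(3),st["qpos"].round(2))
print(unproj(w,[(278,204),(278,0),(278,419),(0,204),(559,204)],.044).round(3), w["eye"])
print(proj(w,[(.4775,.2823,.044),(.5029,.184,.044)]))
cv2.imwrite("pics/w1.png",cv2.resize(w["frame"][:,:,::-1],(800,600),interpolation=cv2.INTER_CUBIC))
E
```

```text
2.2 [0.50167692 0.18340611 0.18141914] [[ 0.     0.969  0.249]
 [-0.     0.249 -0.969]
 [-1.     0.     0.   ]] [ 0.16  0.02  1.97 -0.    1.15 -0.09]
[[ 0.503  0.173  0.044]
 [ 0.458  0.348  0.044]
 [ 0.579 -0.121  0.044]
 [ 0.22   0.1    0.044]
 [ 0.79   0.247  0.044]] [0.48230366 0.25645513 0.32466003]
[[280.50682012  85.2953176 ]
 [280.42720537 193.8090277 ]]
```

View pics/w1.png

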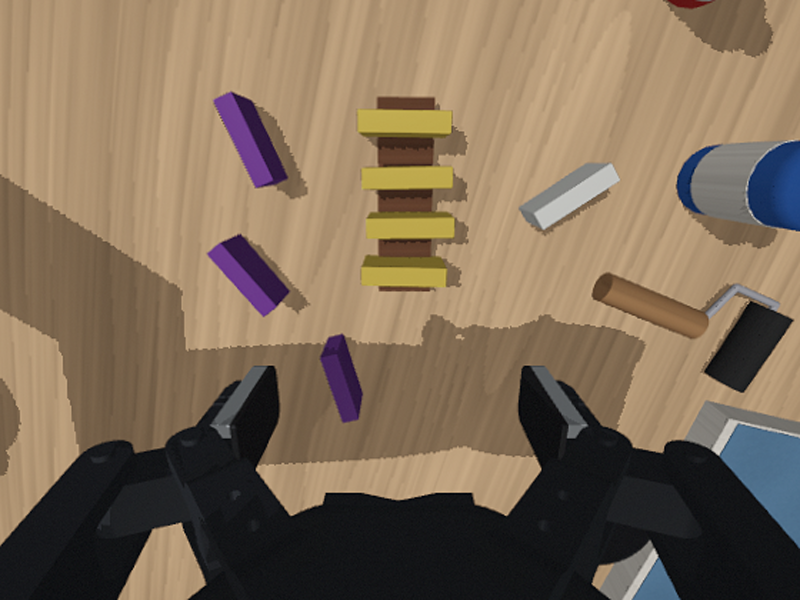

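The wrist view shows all four yellow spacers in the rack: (405,122), (407,178), (410,225) and (404,276) in 800-wide pixels. They are brighter than the purple and white look-alikes. I'll measure spacers 2 and 3 and how close the nearest purple piece is.

```bash
python3 - <<'E'
from h import *
w=cam("wrist"); fr=w["frame"]
hsv=cv2.cvtColor(fr,cv2.COLOR_RGB2HSV); st=readout.get_state(); T=R.from_quat(st["tcp_rot"]).as_matrix()
m=((hsv[...,0]>20)&(hsv[...,0]<34)&(hsv[...,1]>130)&(hsv[...,2]>150)).astype(np.uint8)
m[200+5:]=0
n,l,s,c=cv2.connectedComponentsWithStats(m)
for i in range(1,n):
    if s[i,4]<150: continue
    p=np.argwhere(l==i)[:,::-1]; q=unproj(w,p,.044)[:,:2]
    r=cv2.minAreaRect((q*1000).astype(np.float32)); ctr=np.array(r[0])/1e3
    dlt=np.array([*ctr,0])-[*st["eef_pos"][:2],0]
    print(s[i],"c",ctr.round(4),"size",np.round(r[1],1),"ang",round(r[2],1),"tool dy,dz cm",((T.T@dlt)[1:]*100).round(2))
P=unproj(w,np.array([(340,335),(324,352),(348,420),(360,415)])*.7,.02); print("purple",P.round(3))
E
```

```text
[ 250   76   67   18 1065] c [0.4795 0.2835] size [59.5 13.7] ang 13.5 tool dy,dz cm [  0.34 -10.25]
[253 116  64  17 962] c [0.4896 0.2504] size [59.3 13.8] ang 15.4 tool dy,dz cm [ 0.5  -6.79]
[256 152  62  15 873] c [0.5    0.2191] size [59.3 13.5] ang 14.5 tool dy,dz cm [ 0.73 -3.5 ]
[253 187  60  14 770] c [0.5047 0.185 ] size [58.8 13.4] ang 12.9 tool dy,dz cm [ 0.34 -0.08]
purple [[0.47  0.119 0.02 ]
 [0.461 0.102 0.02 ]
 [0.493 0.044 0.02 ]
 [0.502 0.052 0.02 ]]
```

The top faces measure 59 x 13.5 mm at 44 mm height, which matches. Taking the nearest spacer (rack end towards the bed), gripped 3 mm towards the jaw side.

drive_tool:
  steps:
    - [3,0.3,0.2,1.5,1]
    - [4,0,0,0,1]
    - [4,0,0,0,1]
    - [3,0,0,0,1]
    - [2,0,0,0,1]
    - [1.4,0,0,0,1]
    - [0,0,0,0,1]
    - [0,0,0,0,1]

```text
time: 3.05
eef_pos: [0.5058, 0.1823, 0.008]
tcp_rot: [0.441, 0.552, -0.441, 0.553]
contact_force: [0.3, -0.8, 0.1]
opening: 1.0
```

drive_tool:
  steps:
    - [0,0,0,0,0.5]
    - [0,0,0,0,0.5]
    - [0,0,0,0,0.5]
    - [0,0,0,0,0.5]
    - [0,0,0,0,0.5]
    - [0,0,0,0,0.5]
    - [0,0,0,0,0.5]
    - [0,0,0,0,0.5]
  force: 40

```text
time: 3.85
eef_pos: [0.5065, 0.1825, 0.009]
tcp_rot: [0.442, 0.552, -0.44, 0.553]
contact_force: [-0.8, -0.3, 6.4]
opening: 0.696
```

Opening is 0.696, about 59 mm, so the spacer is held. Lifting, then carrying it past the jaw to look straight down at the gap.

drive_tool:
  steps:
    - [-1,0,0,0,0.5]
    - [-2.5,0,0,0,0.5]
    - [-4.5,0,0,0,0.5]
    - [-4.5,0,0,0,0.5]
    - [-4.5,0,0,0,0.5]
    - [-1,0,0,0,0.5]
    - [0,0,0,0,0.5]

```text
time: 4.55
eef_pos: [0.5062, 0.1824, 0.1901]
tcp_rot: [0.443, 0.551, -0.44, 0.554]
contact_force: [-0.6, -0.0, -1.6]
opening: 0.695
```

drive_tool:
  steps:
    - [0,-0.5,3.6,0,0.5]
    - [0,-0.5,4.8,0,0.5]
    - [0,-0.5,4.8,0,0.5]
    - [0,-0.5,4.8,0,0.5]
    - [0,-0.5,4.8,0,0.5]
    - [0,-0.5,4.8,0,0.5]
    - [0,-0.5,4.8,0,0.5]
    - [0,-0.5,4.8,0,0.5]
    - [0,-0.5,4.8,0,0.5]
    - [0,-0.5,4.2,0,0.5]

```text
time: 5.55
eef_pos: [0.5568, -0.2809, 0.1837]
tcp_rot: [0.441, 0.554, -0.442, 0.55]
contact_force: [0.3, -0.0, -0.7]
opening: 0.702
```

drive_tool:
  steps:
    - [0,0,0,5.9,0.5]
    - [0,0,0,0,0.5]
    - [0,0,0,0,0.5]
    - [0,0,0,0,0.5]

```text
time: 5.95
eef_pos: [0.558, -0.278, 0.1859]
tcp_rot: [0.468, 0.531, -0.468, 0.529]
contact_force: [-0.1, 0.1, -0.5]
opening: 0.696
```

```bash
python3 - <<'E'
from h import *
w=cam("wrist"); st=readout.get_state(); print(st["time"],st["eef_pos"],st["opening"],R.from_quat(st["tcp_rot"]).as_matrix().round(3))
import pickle; pickle.dump((w,st),open("w2.pkl","wb"))
cv2.imwrite("pics/w2.png",cv2.resize(w["frame"][:,:,::-1],(800,600),interpolation=cv2.INTER_CUBIC))
E
```

```text
6.0 [ 0.55819787 -0.27808993  0.18646641] 0.6926902744469419 [[-0.001  0.993  0.122]
 [ 0.001  0.122 -0.993]
 [-1.    -0.001 -0.001]]
```

View pics/w2.png

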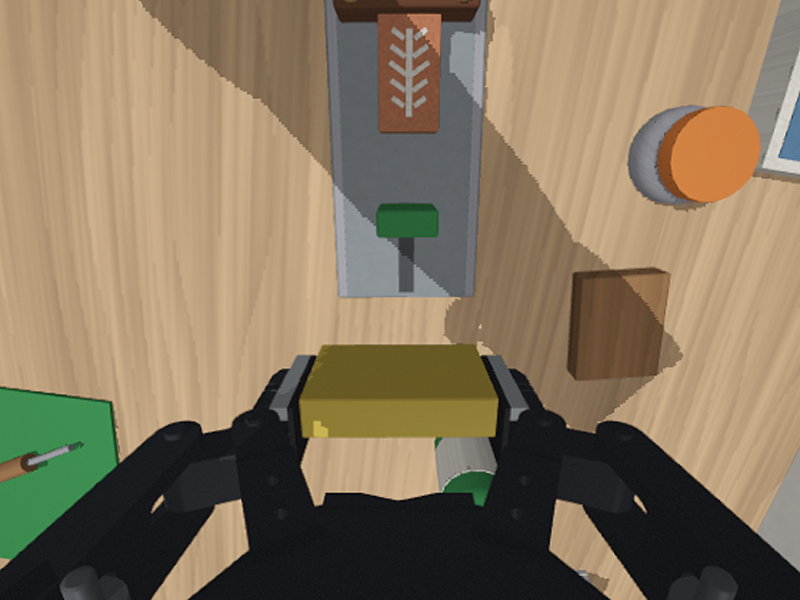

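The wrist view shows the gap clearly. Block near edge is at (378..439,132) and the jaw top face at (377..438, 210..237). The spacer hangs level in the fingers, top face at (300..497, 400..436). The green bottle is beyond, at (470,480). Measuring.

```bash
python3 - <<'E'
from h import *
import pickle
w,st=pickle.load(open("w2.pkl","rb")); s=.7
T=R.from_quat(st["tcp_rot"]).as_matrix(); e=st["eef_pos"]
def u(p,z): return unproj(w,(np.array(p,float)+.5)*s-.5,z)[:,:2]
def show(n,P): 
    d=np.c_[P-e[:2],np.zeros(len(P))]@T; print(n,P.round(4).tolist(),"tool y,z mm",(d[:,1:]*1e3).round(1).tolist())
show("block near",u([(378,132),(439,131)],.035)); show("block top left/right far",u([(378,14),(440,14)],.035))
show("jaw top in L,R; back R,L",u([(377,210),(438,210),(437,237),(377,237)],.062))
show("bed back corners",u([(339,297),(474,297)],.012)); show("bed sides at y=60",u([(331,60),(484,60)],.012))
show("fence front top edge",u([(340,20),(476,18)],.042) )
for z in (.215,.22,.225): show("spacer top z%.3f"%z,u([(300,400),(497,399),(497,436),(302,436)],z))
E
```

```text
block near [[0.5319, -0.1834], [0.5723, -0.1778]] tool y,z mm [[-14.5, -97.2], [26.2, -97.8]]
block top left/right far [[0.5242, -0.1137], [0.5627, -0.109]] tool y,z mm [[-13.6, -167.3], [25.1, -167.3]]
jaw top in L,R; back R,L [[0.5379, -0.2319], [0.5765, -0.2271], [0.5784, -0.2443], [0.5398, -0.2491]] tool y,z mm [[-14.5, -48.3], [24.4, -48.3], [24.2, -31.0], [-14.7, -31.0]]
bed back corners [[0.513, -0.3096], [0.6208, -0.2963]] tool y,z mm [[-48.7, 25.8], [59.9, 25.7]]
bed sides at y=60 [[0.4932, -0.1388], [0.5982, -0.1258]] tool y,z mm [[-47.5, -146.2], [58.3, -146.2]]
fence front top edge [[0.502, -0.1219], [0.5846, -0.1106]] tool y,z mm [[-36.7, -161.9], [46.7, -163.1]]
spacer top z0.215 [[0.5262, -0.2772], [0.5878, -0.2692], [0.5905, -0.2827], [0.5275, -0.2905]] tool y,z mm [[-31.7, -4.8], [30.4, -5.2], [31.5, 8.6], [-32.0, 8.6]]
spacer top z0.220 [[0.5272, -0.274], [0.586, -0.2663], [0.5886, -0.2793], [0.5284, -0.2867]] tool y,z mm [[-30.3, -7.9], [29.1, -8.3], [30.1, 4.9], [-30.6, 4.9]]
spacer top z0.225 [[0.5281, -0.2707], [0.5843, -0.2635], [0.5868, -0.2758], [0.5293, -0.2829]] tool y,z mm [[-28.9, -11.0], [27.7, -11.3], [28.7, 1.2], [-29.3, 1.3]]
```

The tool is parallel to the bed. The centre line is at tool y +5.4 mm and the gap is about 49 mm, so two spacers should leave 21–23 mm of the 24 mm travel. Placing the first about 2 mm short of the block.

drive_tool:
  steps:
    - [0,0.5,-2.6,0,0.5]
    - [0,0,-4,0,0.5]
    - [2,0,-2,0,0.5]
    - [4,0,0,0,0.5]
    - [4,0,0,0,0.5]
    - [2,0,0,0,0.5]
    - [0,0,0,0,0.5]
    - [0,0,0,0,0.5]
    - [0,0,0,0,0.5]

```text
time: 6.9
eef_pos: [0.5546, -0.1939, 0.0696]
tcp_rot: [0.469, 0.528, -0.469, 0.531]
contact_force: [0.2, 0.1, -0.5]
opening: 0.693
```

```bash
python3 - <<'E'
from h import *
import pickle
w,st0=pickle.load(open("w2.pkl","rb")); st=readout.get_state()
T=R.from_quat(st0["tcp_rot"]).as_matrix(); print(st["eef_pos"],(T.T@(st["eef_pos"]-st0["eef_pos"])*1e3).round(1),st["contact_force"],R.from_quat(st["tcp_rot"]).as_matrix()[:,1].round(3))
E
```

```text
[ 0.55459934 -0.19392577  0.06959477] [117.    6.8 -83.8] [ 0.19066099  0.09937748 -0.45070037] [0.993 0.121 0.003]
```

drive_tool:
  steps:
    - [1.5,-0.1,-0.2,0,0.5]
    - [2,0,0,0,0.5]
    - [1,0,0,0,0.5]
    - [0.5,0,0,0,0.5]
    - [0,0,0,0,0.5]
    - [0,0,0,0,0.5]
    - [0,0,0,0,0.5]

```text
time: 7.6
eef_pos: [0.5522, -0.1917, 0.0176]
tcp_rot: [0.469, 0.529, -0.469, 0.529]
contact_force: [-0.2, -0.3, -0.8]
opening: 0.691
```

```bash
python3 - <<'E'
from h import *
import pickle
w,st0=pickle.load(open("w2.pkl","rb")); st=readout.get_state()
T=R.from_quat(st0["tcp_rot"]).as_matrix(); print(st["eef_pos"],(T.T@(st["eef_pos"]-st0["eef_pos"])*1e3).round(1),st["contact_force"])
w=cam("wrist"); pickle.dump((w,st),open("w3.pkl","wb"))
cv2.imwrite("pics/w3.png",cv2.resize(w["frame"][:,:,::-1],(800,600),interpolation=cv2.INTER_CUBIC))
E
```

```text
[ 0.55220558 -0.19173654  0.01763892] [168.9   4.8 -86.3] [-0.20056437 -0.26627063 -0.81279612]
```

View pics/w3.png

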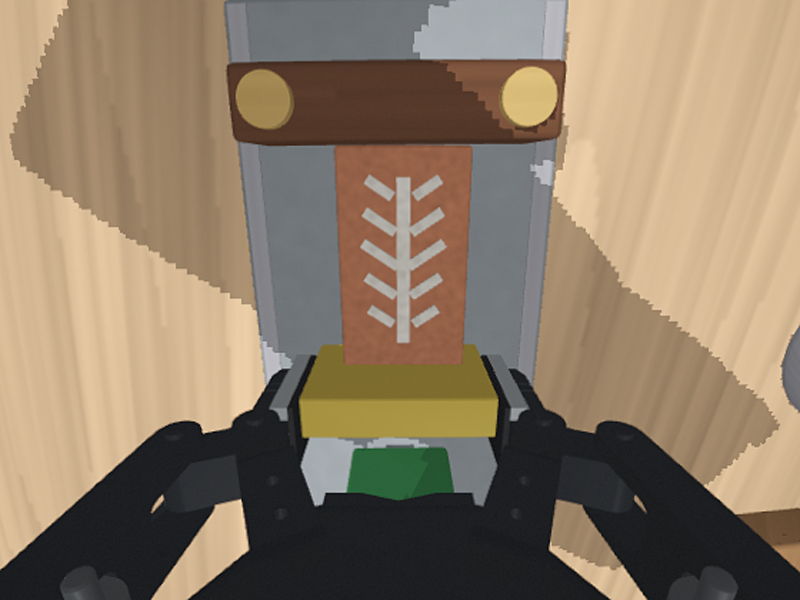

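The spacer sits between block and jaw, square, with its face close to the block edge (y≈364), and the fingers clear the block on both sides. Lowering until it touches, then releasing.

drive_tool:
  steps:
    - [0.1,0,0,0,0.5]
    - [0.1,0,0,0,0.5]
    - [0,0,0,0,0.5]
    - [0,0,0,0,0.5]

```text
time: 8.05
eef_pos: [0.5522, -0.1917, 0.0171]
tcp_rot: [0.469, 0.529, -0.469, 0.529]
contact_force: [-3.5, 2.1, 8.2]
opening: 0.696
```

drive_tool:
  steps:
    - [0,0,0,0,0.8]
    - [0,0,0,0,0.85]
    - [0,0,0,0,0.9]
    - [0,0,0,0,0.95]
    - [0,0,0,0,0.95]
    - [-1,0,0,0,0.95]
    - [-3,0,0,0,0.95]
    - [-5,0,0,0,1]
    - [-5,0,0,0,1]
    - [-2,0,0,0,1]

```text
time: 9.05
eef_pos: [0.5546, -0.1929, 0.1827]
tcp_rot: [0.47, 0.525, -0.468, 0.533]
contact_force: [-0.1, -0.2, 1.0]
opening: 0.998
```

drive_tool:
  steps:
    - [0,0,-3,0,1]
    - [0,0,-4.5,0,1]
    - [0,0,-4.5,0,1]
    - [0,0,-4.5,0,1]
    - [0,0,-4.5,0,1]
    - [0,0,-4.5,0,1]
    - [0,0,-4.5,0,1]
    - [0,0,-4.5,0,1]
    - [0,0,-4,0,1]
    - [0,-0.3,-2.6,0,1]

```text
time: 10.05
eef_pos: [0.4992, 0.2187, 0.1763]
tcp_rot: [0.469, 0.529, -0.468, 0.53]
contact_force: [-0.3, -0.4, -0.7]
opening: 1.002
```

drive_tool:
  steps:
    - [0,0,0,-3.7,1]
    - [0,0,0,-3.8,1]
    - [0,0,0,0,1]
    - [0,0,0,0,1]
    - [0,0,0,0,1]

```text
time: 10.55
eef_pos: [0.4998, 0.2159, 0.1756]
tcp_rot: [0.434, 0.558, -0.434, 0.558]
contact_force: [0.3, 0.2, 0.4]
opening: 1.001
```

```bash
cat > d.py <<'E'
from h import *
import sys
t=np.array([float(a) for a in sys.argv[1:3]]); yaw=float(sys.argv[3]); st=readout.get_state()
T=R.from_quat(st["tcp_rot"]).as_matrix(); d=T.T@np.array([*(t-st["eef_pos"][:2]),0])
print(st["eef_pos"],"dy,dz cm",(d[1:]*100).round(2),"turn",round(np.degrees(np.arctan2(T[1,1],T[0,1]))-yaw,2),"f",st["contact_force"].round(2),st["time"])
E
python3 d.py .5011 .2147 14.5
```

```text
[0.49981019 0.21591008 0.17562645] dy,dz cm [0.1  0.15] turn -0.2 f [0.28 0.25 0.36] 10.55
```

Descend 16.7 cm and grip.

drive_tool:
  steps:
    - [3,0.1,0.2,0,1]
    - [4,0,0,0,1]
    - [4,0,0,0,1]
    - [3,0,0,0,1]
    - [2,0,0,0,1]
    - [0.7,0,0,0,1]
    - [0,0,0,0,1]
    - [0,0,0,0,1]

```text
time: 11.35
eef_pos: [0.5023, 0.2146, 0.0096]
tcp_rot: [0.434, 0.558, -0.433, 0.559]
contact_force: [0.7, -0.7, 0.3]
opening: 0.996
```

drive_tool:
  steps:
    - [0,0,0,0,0.5]
    - [0,0,0,0,0.5]
    - [0,0,0,0,0.5]
    - [0,0,0,0,0.5]
    - [0,0,0,0,0.5]
    - [0,0,0,0,0.5]
    - [0,0,0,0,0.5]

```text
time: 12.05
eef_pos: [0.5025, 0.2148, 0.01]
tcp_rot: [0.434, 0.558, -0.433, 0.559]
contact_force: [-0.0, -1.5, 6.0]
opening: 0.692
```

drive_tool:
  steps:
    - [-1,0,0,0,0.5]
    - [-2.5,0,0,0,0.5]
    - [-4.5,0,0,0,0.5]
    - [-4.5,0,0,0,0.5]
    - [-4.5,0,0,0,0.5]
    - [-0.8,0,0,0,0.5]
    - [0,0,0,3.5,0.5]
    - [0,0,0,4,0.5]
    - [0,0,0,0,0.5]

```text
time: 12.95
eef_pos: [0.5004, 0.2143, 0.1857]
tcp_rot: [0.469, 0.529, -0.469, 0.529]
contact_force: [-0.3, 0.2, -0.1]
opening: 0.698
```

```bash
python3 d.py .5582 -.2781 7
```

```text
[0.50043556 0.2143106  0.1857448 ] dy,dz cm [-0.17 49.58] turn -0.11 f [-0.34  0.24 -0.05] 12.95
```

drive_tool:
  steps:
    - [0,0,3,0,0.5]
    - [0,0,4.6,0,0.5]
    - [0,0,4.6,0,0.5]
    - [0,0,4.6,0,0.5]
    - [0,0,4.6,0,0.5]
    - [0,0,4.6,0,0.5]
    - [0,0,4.6,0,0.5]
    - [0,0,4.6,0,0.5]
    - [0,0,4.6,0,0.5]
    - [0,0.3,3,0,0.5]

```text
time: 13.95
eef_pos: [0.5548, -0.213, 0.1856]
tcp_rot: [0.469, 0.529, -0.469, 0.529]
contact_force: [-0.1, -0.8, 0.2]
opening: 0.695
```

drive_tool:
  steps:
    - [3,0,0,0,0.5]
    - [3,0,0,0,0.5]
    - [0,0,0,0,0.5]
    - [0,0,0,0,0.5]
    - [0,0,0,0,0.5]

```text
time: 14.45
eef_pos: [0.5564, -0.2103, 0.1281]
tcp_rot: [0.469, 0.528, -0.469, 0.53]
contact_force: [-1.2, -0.4, -1.5]
opening: 0.696
```

```bash
python3 d.py .5552 -.2105 7; python3 - <<'E'
from h import *
import pickle
w=cam("wrist"); st=readout.get_state(); pickle.dump((w,st),open("w4.pkl","wb"))
cv2.imwrite("pics/w4.png",cv2.resize(w["frame"][:,:,::-1],(800,600),interpolation=cv2.INTER_CUBIC))
E
```

```text
[ 0.55636226 -0.21034728  0.12809327] dy,dz cm [-0.12  0.  ] turn -0.07 f [-1.2  -0.41 -1.5 ] 14.45
```

View pics/w4.png

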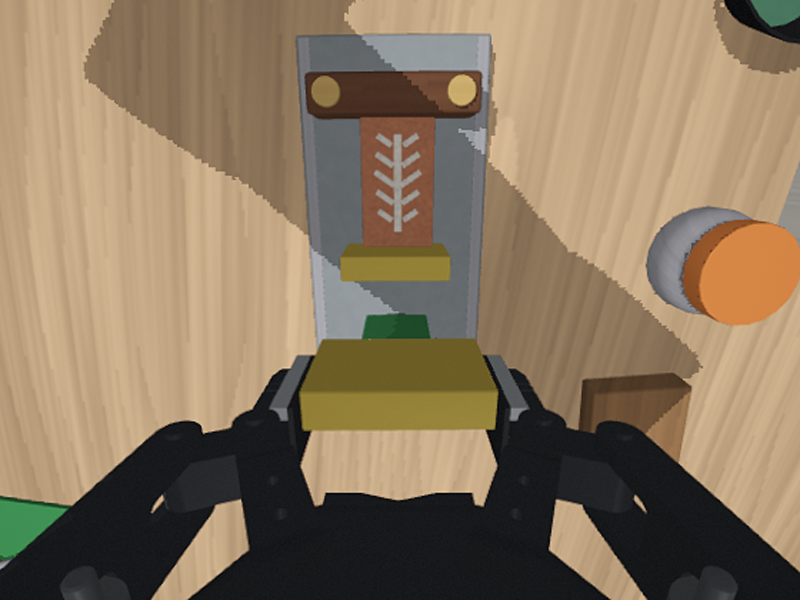

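Spacer 1 stands square by the block, top face at (341..450, 258..280), on the centre line. I'll check its position and the held spacer's against the plan.

```bash
python3 - <<'E'
from h import *
import pickle
w,st=pickle.load(open("w4.pkl","rb")); T=R.from_quat(st["tcp_rot"]).as_matrix(); e=st["eef_pos"]; print(e)
def show(n,p,z):
    P=unproj(w,(np.array(p,float)+.5)*.7-.5,z)[:,:2]; print(n,((np.c_[P-e[:2],0*P[:,0]]@T)[:,1:]*1e3).round(1).tolist())
show("sp1 top",[(341,259),(450,258),(450,280),(341,280)],.052)
show("block near",[(361,245),(434,245)],.035)
show("block far",[(361,117),(434,117)],.035)
show("fence front",[(308,114),(480,114)],.042)
show("held top",[(301,392),(496,391),(497,430),(302,430)],e[2]+.034)
show("bed far corners",[(297,36),(491,36)],.012)
E
```

```text
[ 0.55659479 -0.21046058  0.12849464]
sp1 top [[-31.5, -26.8], [27.5, -27.3], [27.9, -15.0], [-32.0, -15.0]]
block near [[-22.0, -31.2], [20.1, -31.2]]
block far [[-20.3, -100.1], [18.5, -100.1]]
fence front [[-47.0, -101.0], [41.6, -101.0]]
held top [[-29.8, -11.1], [28.4, -11.3], [29.7, 2.4], [-30.5, 2.3]]
bed far corners [[-56.9, -145.1], [51.3, -145.2]]
```

The planned spot leaves 3 mm to spacer 1, with the pads clear of it. Shift −1.5 mm in y and lower.

drive_tool:
  steps:
    - [2.5,-0.15,0,0,0.5]
    - [3.5,0,0,0,0.5]
    - [3,0,0,0,0.5]
    - [1.2,0,0,0,0.5]
    - [0.4,0,0,0,0.5]
    - [0,0,0,0,0.5]
    - [0,0,0,0,0.5]
    - [0,0,0,0,0.5]

```text
time: 15.3
eef_pos: [0.5552, -0.211, 0.0222]
tcp_rot: [0.469, 0.528, -0.469, 0.53]
contact_force: [0.8, 1.2, -1.1]
opening: 0.697
```

```bash
python3 d.py .5549 -.2106 7
```

```text
[ 0.55517857 -0.21100626  0.02224433] dy,dz cm [-0.02 -0.04] turn -0.11 f [ 0.84  1.17 -1.08] 15.3
```

drive_tool:
  steps:
    - [0.3,0,0,0,0.5]
    - [0.1,0,0,0,0.5]
    - [0.1,0,0,0,0.5]
    - [0,0,0,0,0.5]
    - [0,0,0,0,0.5]

```text
time: 15.8
eef_pos: [0.5548, -0.2109, 0.018]
tcp_rot: [0.469, 0.529, -0.469, 0.53]
contact_force: [-4.3, 1.1, 11.3]
opening: 0.694
```

Contact made (11 N down). Releasing, retracting, shutting the fingers and going behind the jaw.

drive_tool:
  steps:
    - [0,0,0,0,0.8]
    - [0,0,0,0,0.85]
    - [0,0,0,0,0.9]
    - [0,0,0,0,0.95]
    - [0,0,0,0,0.95]
    - [-1,0,0,0,0.95]
    - [-3,0,0,0,0.95]
    - [-5,0,0,0,0.95]
    - [-4,0,0,0,0.5]
    - [0,0,3,0,0]

```text
time: 16.8
eef_pos: [0.5615, -0.2402, 0.1543]
tcp_rot: [0.469, 0.525, -0.467, 0.535]
contact_force: [-0.5, -1.6, 0.5]
opening: 0.633
```

drive_tool:
  steps:
    - [0,0,3.5,0,0]
    - [0,0,0,0,0]
    - [0,0,0,0,0]
    - [0,0,0,0,0]
    - [0,0,0,0,0]
    - [0,0,0,0,0]
    - [0,0,0,0,0]
    - [0,0,0,0,0]

```text
time: 17.6
eef_pos: [0.5617, -0.2745, 0.1453]
tcp_rot: [0.469, 0.529, -0.469, 0.529]
contact_force: [0.2, -0.4, -0.1]
opening: 0.002
```

```bash
python3 d.py .5627 -.2725 7; python3 - <<'E'
from h import *
import pickle
w=cam("wrist"); st=readout.get_state(); pickle.dump((w,st),open("w5.pkl","wb"))
cv2.imwrite("pics/w5.png",cv2.resize(w["frame"][:,:,::-1],(800,600),interpolation=cv2.INTER_CUBIC))
E
```

```text
[ 0.56174359 -0.27446048  0.14531446] dy,dz cm [ 0.12 -0.18] turn -0.09 f [ 0.23 -0.39 -0.12] 17.6
```

View pics/w5.png

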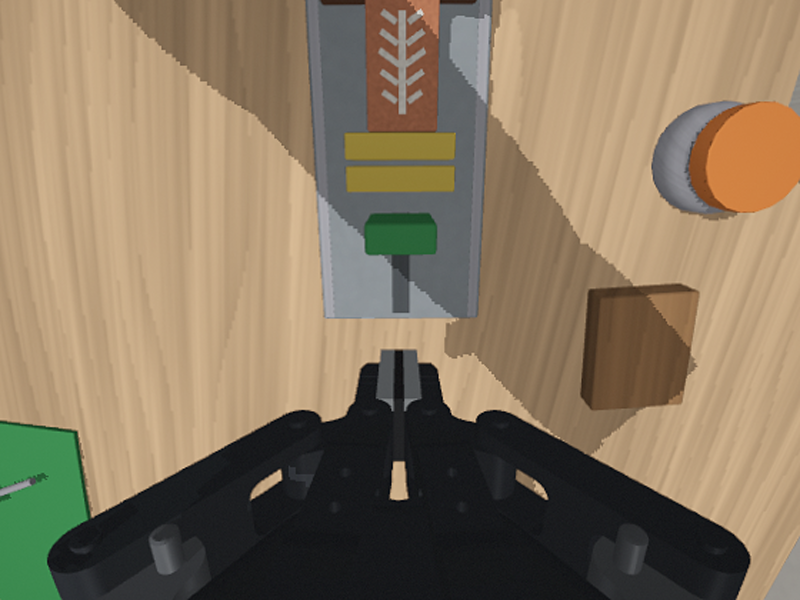

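Both spacers stand square in line, at (345..455,132..160) and (347..455,167..192). The jaw is open at (366..436,213..254) and the shut fingers are lined up behind it. Descending behind the jaw.

drive_tool:
  steps:
    - [2.5,0.1,0,0,0]
    - [4,0,0,0,0]
    - [3,0,0,0,0]
    - [1.3,0,0,0,0]
    - [0.5,0,0,0,0]
    - [0,0,0,0,0]
    - [0,0,-0.5,0,0]
    - [0,0,-0.5,0,0]
    - [0,0,0,0,0]
    - [0,0,0,0,0]

```text
time: 18.65
eef_pos: [0.5619, -0.2647, 0.0332]
tcp_rot: [0.469, 0.529, -0.469, 0.53]
contact_force: [0.4, -0.5, -0.7]
opening: 0.002
```

drive_tool:
  steps:
    - [0,0,-0.3,0,0]
    - [0,0,-0.3,0,0]
    - [0,0,-0.3,0,0]
    - [0,0,-0.3,0,0]
    - [0,0,-0.3,0,0]
    - [0,0,0,0,0]
    - [0,0,0,0,0]

```text
time: 19.35
eef_pos: [0.5597, -0.2498, 0.0324]
tcp_rot: [0.469, 0.529, -0.469, 0.529]
contact_force: [-0.3, -1.0, 1.3]
opening: 0.003
```

```bash
python3 d.py .5627 -.2725 7
```

```text
[ 0.55968267 -0.24983218  0.03238892] dy,dz cm [0.03 2.29] turn -0.11 f [-0.33 -0.96  1.32] 19.35
```

drive_tool:
  steps:
    - [0,0,-0.2,0,0]
    - [0,0,-0.2,0,0]
    - [0,0,-0.2,0,0]
    - [0,0,0,0,0]
    - [0,0,0,0,0]

```text
time: 19.85
eef_pos: [0.559, -0.2438, 0.0323]
tcp_rot: [0.469, 0.529, -0.469, 0.529]
contact_force: [-1.4, -0.9, 1.0]
opening: 0.001
```

drive_tool:
  steps:
    - [0,0,-0.2,0,0]
    - [0,0,-0.2,0,0]
    - [0,0,0,0,0]
    - [0,0,0,0,0]

```text
time: 20.25
eef_pos: [0.5584, -0.2398, 0.0323]
tcp_rot: [0.469, 0.529, -0.469, 0.529]
contact_force: [-0.5, -0.9, 0.3]
opening: -0.004
```

drive_tool:
  steps:
    - [0,0,-0.2,0,0]
    - [0,0,-0.1,0,0]
    - [0,0,0,0,0]
    - [0,0,0,0,0]

```text
time: 20.65
eef_pos: [0.5581, -0.237, 0.0323]
tcp_rot: [0.469, 0.529, -0.469, 0.529]
contact_force: [-0.9, -3.0, 1.6]
opening: 0.002
```

drive_tool:
  steps:
    - [0,0,-0.1,0,0]
    - [0,0,-0.1,0,0]
    - [0,0,0,0,0]
    - [0,0,0,0,0]

```text
time: 21.05
eef_pos: [0.558, -0.2361, 0.0324]
tcp_rot: [0.469, 0.528, -0.469, 0.53]
contact_force: [-0.5, -5.3, -1.2]
opening: -0.003
```

drive_tool:
  steps:
    - [0,0,-0.1,0,0]
    - [0,0,-0.1,0,0]
    - [0,0,0,0,0]
    - [0,0,0,0,0]

```text
time: 21.45
eef_pos: [0.5581, -0.2361, 0.0325]
tcp_rot: [0.468, 0.527, -0.47, 0.531]
contact_force: [-1.4, -11.3, -3.8]
opening: -0.004
```

drive_tool:
  steps:
    - [0,0,-0.1,0,0]
    - [0,0,-0.1,0,0]
    - [0,0,0,0,0]
    - [0,0,0,0,0]

```text
time: 21.85
eef_pos: [0.5581, -0.2361, 0.0325]
tcp_rot: [0.467, 0.526, -0.471, 0.533]
contact_force: [-0.1, -16.8, -6.2]
opening: -0.0
```

The push stopped dead at y=-0.2361 with force rising. I'll check whether that's the packed row or the jaw's end stop, and ease back to about 10 N.

drive_tool:
  steps:
    - [0,0,0.1,0,0]
    - [0,0,0.1,0,0]
    - [0,0,0,0,0]
    - [0,0,0,0,0]

```text
time: 22.25
eef_pos: [0.5581, -0.2361, 0.0324]
tcp_rot: [0.468, 0.527, -0.47, 0.531]
contact_force: [-0.3, -11.2, -3.3]
opening: 0.003
```

```bash
python3 - <<'E'
from h import *
import pickle
w=cam("wrist"); st=readout.get_state(); pickle.dump((w,st),open("w6.pkl","wb"))
print(st["eef_pos"],w["eye"])
im=crop(w,160,60,240,180,3); print(im.shape); cv2.imwrite("pics/w6.png",im)
E
```

```text
[ 0.55808406 -0.23609904  0.03246021] [ 0.5481816  -0.16037018  0.17527803]
(540, 720, 3)
```

View pics/w6.png

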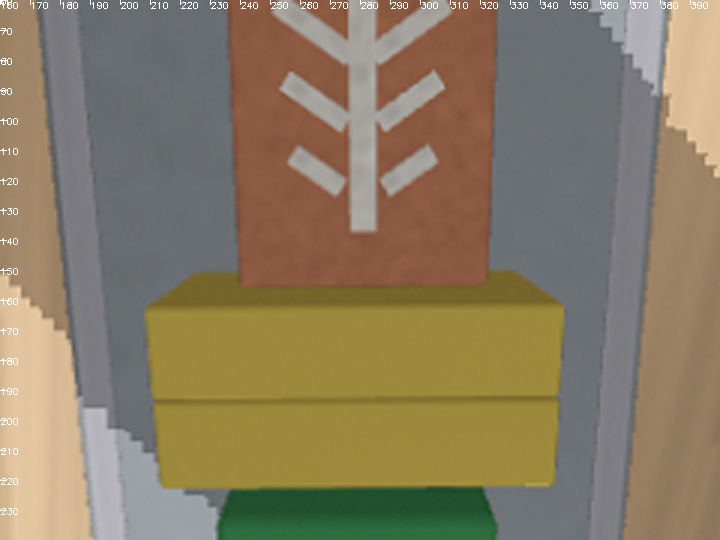

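View (11 so far): the two spacers are packed together, with the jaw face touching the near one (crop row 487) and the block edge close to the far one (row 286). I'll use edge profiles to check block to fence, and the distance from jaw to fence (98 mm if everything touches).

```bash
python3 - <<'E'
from h import *
import pickle
w,st=pickle.load(open("w6.pkl","rb")); T=R.from_quat(st["tcp_rot"]).as_matrix(); T0=R.from_matrix(T); e=st["eef_pos"]
yb=np.array([-.1219,.9925,0]) # bed y axis
g=w["frame"].astype(float)
for c0,c1 in ((260,270),(290,305),(230,238)):
    p=g[:,c0:c1].mean(1); d=np.abs(np.diff(cv2.GaussianBlur(p[:,None,:],(1,3),0)[:,0],axis=0)).sum(1)
    r=[i for i in range(1,260) if d[i]>12 and d[i]==d[max(0,i-2):i+3].max()]
    for i in r:
        px=[((c0+c1-1)/2,i+.5)]
        print(c0,i+.5,int(d[i]),p[i-2].astype(int),p[min(i+3,419)].astype(int),"bed-y along (mm) z12/35/42/52/62:",[round(float((unproj(w,px,z)[0]-e)@yb*1e3),1) for z in (.012,.035,.042,.052,.062)])
im=crop(w,205,0,150,110,5); cv2.imwrite("pics/w7.png",im)
E
```

```text
260 14.5 28 [139  95  75] [159 147 138] bed-y along (mm) z12/35/42/52/62: [123.8, 117.1, 115.1, 112.2, 109.3]
260 25.5 25 [154 139 130] [137  92  71] bed-y along (mm) z12/35/42/52/62: [118.9, 112.9, 111.1, 108.4, 105.8]
260 41.5 28 [143 109  91] [164 161 154] bed-y along (mm) z12/35/42/52/62: [111.5, 106.6, 105.1, 102.9, 100.8]
260 49.5 26 [160 154 147] [141 103  84] bed-y along (mm) z12/35/42/52/62: [107.8, 103.4, 102.0, 100.1, 98.2]
260 66.5 29 [146 112  94] [166 162 155] bed-y along (mm) z12/35/42/52/62: [99.8, 96.5, 95.5, 94.0, 92.6]
260 75.5 26 [157 139 127] [140  91  67] bed-y along (mm) z12/35/42/52/62: [95.4, 92.8, 91.9, 90.8, 89.6]
260 90.5 29 [146 112  95] [166 163 157] bed-y along (mm) z12/35/42/52/62: [88.1, 86.4, 85.9, 85.2, 84.5]
260 98.5 28 [158 143 132] [140  92  68] bed-y along (mm) z12/35/42/52/62: [84.0, 83.0, 82.6, 82.2, 81.7]
260 113.5 33 [143 112  96] [167 164 158] bed-y along (mm) z12/35/42/52/62: [76.4, 76.4, 76.4, 76.4, 76.4]
260 118.5 27 [167 164 158] [150 118 102] bed-y along (mm) z12/35/42/52/62: [73.8, 74.1, 74.3, 74.4, 74.6]
260 121.5 27 [157 139 127] [1
[... 2889 characters left out ...]
d-y along (mm) z12/35/42/52/62: [14.2, 23.0, 25.6, 29.4, 33.2]
230 5.5 39 [104  67  49] [119  93  82] bed-y along (mm) z12/35/42/52/62: [127.9, 120.6, 118.4, 115.3, 112.1]
230 150.5 36 [104 109 113] [116 100  40] bed-y along (mm) z12/35/42/52/62: [56.6, 59.4, 60.3, 61.5, 62.7]
230 162.5 30 [116 100  40] [156 137  59] bed-y along (mm) z12/35/42/52/62: [49.9, 53.6, 54.8, 56.4, 58.0]
230 192.5 29 [156 137  58] [151 132  55] bed-y along (mm) z12/35/42/52/62: [32.3, 38.5, 40.4, 43.1, 45.8]
230 222.5 62 [156 136  58] [ 84 100  93] bed-y along (mm) z12/35/42/52/62: [13.6, 22.5, 25.2, 29.0, 32.9]
230 228.5 15 [ 82 100  91] [ 81 109  92] bed-y along (mm) z12/35/42/52/62: [9.8, 19.1, 22.0, 26.1, 30.2]
```

View pics/w7.png

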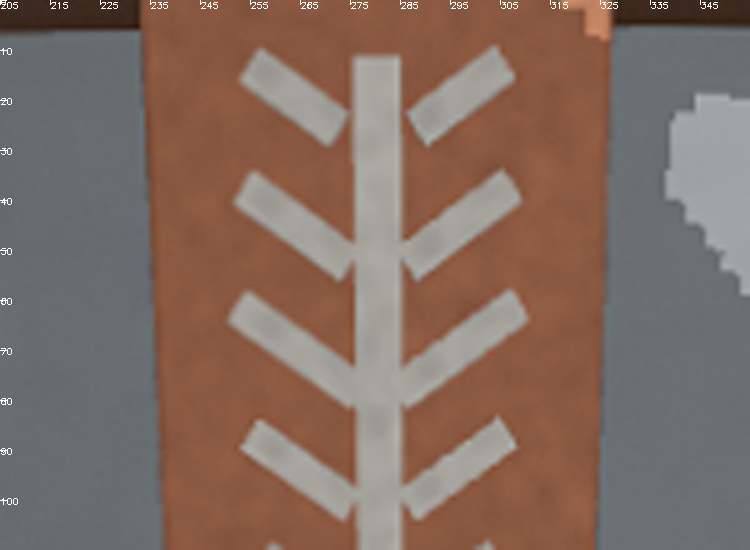

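By the edges, the far spacer face is at 56.8 mm and the block face at 57.2 mm, so they touch. The block end should be at 127.2 mm and the fence foot measures 127.9 mm. The last view shows the fence right at the block's far end. The jaw travel estimate is about 22 mm, under the 24 mm stop. I'll firm that up from earlier frames, which costs no new views.

```bash
python3 - <<'E'
from h import *
import pickle
yb=np.array([-.1219,.9925,0])
def prof(f,cols,zs,lo,hi,th):
    w,st=pickle.load(open(f,"rb")); e=st["eef_pos"]; g=w["frame"].astype(float)
    print(f,"eye bed-y rel",round(float((w["eye"]-e)@yb*1e3),1))
    for c0,c1 in cols:
        p=g[:,c0:c1].mean(1); d=np.abs(np.diff(p,axis=0)).sum(1)
        for i in range(lo,hi):
            if d[i]>th and d[i]==d[max(0,i-1):i+2].max():
                print(c0,i+.5,int(d[i]),p[i-1].astype(int),p[i+2].astype(int),[round(float((unproj(w,[((c0+c1-1)/2,i+.5)],z)[0]-e)@yb*1e3),1) for z in zs])
prof("w3.pkl",[(240,252),(305,318)],(.012,.035,.042),85,112,12)
prof("w3.pkl",[(200,225)],(.012,.042),85,112,12)
prof("w5.pkl",[(268,276)],(.012,.035,.052,.062),80,185,15)
E
```

```text
w3.pkl eye bed-y rel 75.6
240 97.5 16 [82 55 40] [66 43 31] [83.9, 82.6, 82.2]
240 100.5 64 [66 43 31] [131  83  60] [82.5, 81.5, 81.1]
305 97.5 14 [79 53 38] [65 43 30] [83.8, 82.6, 82.2]
305 100.5 124 [65 43 30] [136  86  61] [82.5, 81.4, 81.1]
w3.pkl eye bed-y rel 75.6
200 97.5 15 [83 55 40] [67 44 32] [84.0, 82.3]
200 101.5 211 [65 42 30] [112 118 121] [82.2, 80.9]
w5.pkl eye bed-y rel 75.6
268 92.5 114 [117  73  53] [147 130  56] [95.4, 93.8, 92.5, 91.8]
268 111.5 75 [144 125  51] [ 93  99 106] [79.1, 78.8, 78.6, 78.4]
268 115.5 67 [ 95 100 106] [142 123  50] [75.5, 75.5, 75.5, 75.5]
268 133.5 89 [145 126  53] [ 94  99 106] [59.4, 60.8, 61.8, 62.4]
268 148.5 100 [ 95  99 103] [25 70 36] [45.6, 48.1, 50.0, 51.0]
268 156.5 21 [28 70 39] [41 97 55] [38.1, 41.2, 43.5, 44.9]
268 177.5 63 [41 99 55] [ 93  97 100] [17.8, 22.6, 26.1, 28.2]
268 180.5 34 [ 93  97 100] [107 111 114] [14.8, 19.9, 23.6, 25.8]
268 183.5 35 [107 111 114] [118 123 126] [11.8, 17.1, 21.0, 23.4]
```

Each measure of the free play agrees. Jaw to spacers 16.6, between spacers 3.1, spacer to block about 1, block to fence 0.8 mm: total about 21.5 mm, against 24 mm of travel and about 22 mm actually pushed. So the jaw stopped on the row, not its end stop. Confirming that the push is steady.

drive_tool:
  steps:
    - [0,0,0,0,0]
    - [0,0,0,0,0]
    - [0,0,0,0,0]
    - [0,0,0,0,0]
    - [0,0,0,0,0]

```text
time: 22.8
eef_pos: [0.5581, -0.2361, 0.0325]
tcp_rot: [0.468, 0.527, -0.47, 0.531]
contact_force: [-0.9, -12.0, -3.9]
opening: 0.001
```

drive_tool:
  steps:
    - [0,0,0,0,0]
    - [0,0,0,0,0]
    - [0,0,0,0,0]
    - [0,0,0,0,0]
    - [0,0,0,0,0]

```text
time: 23.3
eef_pos: [0.5581, -0.2361, 0.0324]
tcp_rot: [0.468, 0.527, -0.47, 0.531]
contact_force: [-0.6, -10.8, -3.2]
opening: -0.0
```

```bash
python3 -c "
from plant import sign_off, readout
s=readout.get_state(); print(s['time'],s['eef_pos'],s['contact_force']); print(sign_off())"
```

```text
23.3 [ 0.55806074 -0.23607892  0.03243841] [ -0.61295951 -10.82524656  -3.20355645]
the job is handed in; nothing more can be done
None
```

The lino block is locked in the bed with two yellow spacers, and I handed the job in at 23.3 s while still pushing the jaw with about 11 N. The other two spacers stayed in the rack, and I touched nothing else on the table. `sign_off` gives no verdict, so I don't know how it was judged.

- **Push:** it held at 10.8–12 N with the tool not moving, and only the shut fingers on the jaw's back.
- **Spacers:** the last picture shows both square, pressed together and on the jaw. The far one is within 0.4 mm of the block face, which counts as touching.
- **Jaw travel:** the jaw stopped after about 22 mm. The gap measured beforehand called for 21–22 mm, and the end stop is at 24 mm, so it is pressing on the row.
- **Weakest check:** contact between block and fence is inferred. Before the push they were about 0.8 mm apart; the final figures left 0.7 mm, within camera error. The stiff force rise is what suggests the row is tight.

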